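Move the drill accessories to the other rack in reverse order

TASK

Move the four drill accessories from the plywood board into the grey four-bay tray, one to a bay, in reverse order as seen from the robot: the one that stands farthest left on the board goes into the tray's farthest right bay, the next into the bay beside it, and so on, so that the one farthest right ends up farthest left. Stand each one upright on the floor of its bay, and never knock any of them over.

Things in the scene. Friction and masses are not known exactly. Their poses are not given: they have to be found in the camera images.
- drill_chuck: keyless drill chuck standing nose up: black ribbed barrel 40 mm in diameter and 54 mm high with two bright rings, then a tapered nose with three small steel jaws, 80 mm tall in all, 0.26 kg. Grip the barrel. Its origin is the centre of its underside, z up along its axis; it is round, so its yaw means nothing.
- hole_saw: hole saw standing teeth down: bright steel cup 44 mm in diameter and 50 mm high, with a dark nut and a thin dark shank sticking up from the middle of its flat top, 75 mm tall in all, 0.24 kg. Grip the cup. Its origin is the centre of its underside, z up along its axis; it is round, so its yaw means nothing.
- sanding_drum: sanding drum standing spindle up: brown plain cylinder 34 mm in diameter and 56 mm high, with a thin 7 mm steel spindle on top, 78 mm tall in all, 0.12 kg. Grip the cylinder. Its origin is the centre of its underside, z up along its axis; it is round, so its yaw means nothing.
- impact_socket: deep impact socket, the slimmest of the four: dark steel cylinder 29 mm in diameter up to 30 mm, 25 mm above that, flat top with a square black recess, 68 mm tall, 0.2 kg; no spindle. Its origin is the centre of its underside, z up along its axis; it is round, so its yaw means nothing.
- board: fixed plywood board on four 28 mm legs, the first rack: 80 x 246 mm, top 43 mm above the bench, a low cheek (10 mm wide, its top at 50 mm) at each end. Origin: at bench height under its centre; y runs along it to the left as the robot sees it, x across it, away from the robot. Its four places: x = 0, y = +90, +30, -30, -90 mm, a cork disc on each.
- tray: fixed grey steel tray of four open bays in a row on 28 mm legs, the second rack, empty at the start: 80 x 246 mm plus 8 mm end lugs; floor 31 mm above the bench, walls and dividers 3 mm thick, tops at 42 mm. Bays 57 mm (y) x 74 mm (x) inside, centres at x = 0, y = +90, +30, -30, -90 mm. Origin: at bench height under its centre; y along it to the robot's left, x across, away from the robot.
- disc_chuck: fixed cork disc on the board, 52 mm in diameter and 4 mm thick, on which the drill chuck stands at the start (the four discs look alike); origin at the centre of its underside, 43 mm above the bench. It stays on the board and marks the place this thing came from.
- disc_saw: fixed cork disc on the board, 52 mm in diameter and 4 mm thick, on which the hole saw stands at the start (the four discs look alike); origin at the centre of its underside, 43 mm above the bench. It stays on the board and marks the place this thing came from.
- disc_drum: fixed cork disc on the board, 52 mm in diameter and 4 mm thick, on which the sanding drum stands at the start (the four discs look alike); origin at the centre of its underside, 43 mm above the bench. It stays on the board and marks the place this thing came from.
- disc_socket: fixed cork disc on the board, 52 mm in diameter and 4 mm thick, on which the impact socket stands at the start (the four discs look alike); origin at the centre of its underside, 43 mm above the bench. It stays on the board and marks the place this thing came from.
There are look-alikes about, which are no part of the job. What is shaped like the sanding_drum but purple or red is not meant.

How it is judged:
At the end, for the whole second after the job is handed in: each of the four accessories stands in the bay of the tray that mirrors its starting place on the board (left-to-right order reversed): within 20 mm of the bay's centre along the tray and 24 mm across it, underside within 5 mm of the tray's floor, upright within 0.12 rad, and at rest (((y of disc_chuck in the frame of board between 0.075 and 0.105 m and y of drill_chuck in the frame of tray between -0.11 and -0.07 m) or (y of disc_chuck in the frame of board between 0.015 and 0.045 m and y of drill_chuck in the frame of tray between -0.05 and -0.01 m) or (y of disc_chuck in the frame of board between -0.045 and -0.015 m and y of drill_chuck in the frame of tray between 0.01 and 0.05 m) or (y of disc_chuck in the frame of board between -0.105 and -0.075 m and y of drill_chuck in the frame of tray between 0.07 and 0.11 m)) and x of drill_chuck in the frame of tray between -0.024 and 0.024 m and z of drill_chuck in the frame of tray between 0.026 and 0.036 m and angle between each of drill_chuck, hole_saw, sanding_drum, impact_socket's own z axis and vertical below 0.12 rad and linear speed of each of drill_chuck, hole_saw, sanding_drum, impact_socket below 0.02 m/s and angular speed of each of drill_chuck, hole_saw, sanding_drum, impact_socket below 0.3 rad/s and ((y of disc_saw in the frame of board between 0.075 and 0.105 m and y of hole_saw in the frame of tray between -0.11 and -0.07 m) or (y of disc_saw in the frame of board between 0.015 and 0.045 m and y of hole_saw in the frame of tray between -0.05 and -0.01 m) or (y of disc_saw in the frame of board between -0.045 and -0.015 m and y of hole_saw in the frame of tray between 0.01 and 0.05 m) or (y of disc_saw in the frame of board between -0.105 and -0.075 m and y of hole_saw in the frame of tray between 0.07 and 0.11 m)) and x of hole_saw in the frame of tray between -0.024 and 0.024 m and z of hole_saw in the frame of tray between 0.026 and 0.036 m and ((y of disc_drum in the frame of board between 0.075 and 0.105 m and y of sanding_drum in the frame of tray between -0.11 and -0.07 m) or (y of disc_drum in the frame of board between 0.015 and 0.045 m and y of sanding_drum in the frame of tray between -0.05 and -0.01 m) or (y of disc_drum in the frame of board between -0.045 and -0.015 m and y of sanding_drum in the frame of tray between 0.01 and 0.05 m) or (y of disc_drum in the frame of board between -0.105 and -0.075 m and y of sanding_drum in the frame of tray between 0.07 and 0.11 m)) and x of sanding_drum in the frame of tray between -0.024 and 0.024 m and z of sanding_drum in the frame of tray between 0.026 and 0.036 m and ((y of disc_socket in the frame of board between 0.075 and 0.105 m and y of impact_socket in the frame of tray between -0.11 and -0.07 m) or (y of disc_socket in the frame of board between 0.015 and 0.045 m and y of impact_socket in the frame of tray between -0.05 and -0.01 m) or (y of disc_socket in the frame of board between -0.045 and -0.015 m and y of impact_socket in the frame of tray between 0.01 and 0.05 m) or (y of disc_socket in the frame of board between -0.105 and -0.075 m and y of impact_socket in the frame of tray between 0.07 and 0.11 m)) and x of impact_socket in the frame of tray between -0.024 and 0.024 m and z of impact_socket in the frame of tray between 0.026 and 0.036 m); the robot touches nothing.
It fails at once if an accessory is knocked over (leans more than 0.8 rad) (angle between any of drill_chuck, hole_saw, sanding_drum, impact_socket's own z axis and vertical above 0.8 rad).
It also fails if it takes over 96 s, if anything falls off the work surface, if the arm or the gripper's body presses on something with over 40 N, if the wrist force passes 120 N, or if a joint passes its speed limit or range.

ROBOT

A 6-joint arm with a two-finger parallel gripper is mounted at the origin on a cart in front of the work surface, level with it; the furniture and walls round the work are solid. World frame = base frame: x ahead of the robot, y to its left, z up, the work surface at z = 0. Lengths are in m, angles in rad, forces in N, time in s.
With the tool pointing down it reaches from about 0.375 to 0.925 m from the base axis. Payload 5.7 kg.
Tool frame: the origin (TCP) lies at the very end of the fingers, on their centre line; the grasp point (between the pads) lies env.grip_depth behind it (env.grip_depth is the distance from the TCP to the grasp point, in m); z points along the fingers, y is the line along which they close (so a half turn about z gives the same grasp; the last joint's range is limited). The gripper opens to 85 mm and grips with 20 to 120 N. Pads are 22 mm wide; open, the fingers measure 114 mm over their backs; the gripper's body (76 mm by 85 mm) begins 54 mm behind the grasp point. The pads swing forward as they close: fully open they stand 13 mm farther back than shut.
Start: joints at [1.054, 0.359, 1.51, -0, 1.272, -0.115], TCP at [0.235, 0.552, 0.231] pointing down, gripper open.
Joint ranges: [-2.97, 2.97], [-1.01, 2.36], [0.21, 2.38], [-0.96, 4.11], [0.2, 2.71], [-2.98, 2.98]. Speed limits (rad/s): [2.39, 2.39, 3.14, 3.14, 3.14, 3.14].

INTERFACE

Orientations are given as [roll, pitch, yaw] about the fixed x, y, z axes, in that order (R = Rz(yaw) Ry(pitch) Rx(roll)).
In Python, from plant import status, grab_frame, env, outline_of gives the robot as it stands.
- The arm moves only by the tool arm_command, never from a script. Its argument "rows" is a list of rows, each a list of 2 entries, a list of its own where there are three numbers: the shift along the tool's x, y, z in m, then the turn about the tool's z in degrees. In form: [[[x, y, z], twist], ...]. A call has 1 to 5 rows; each row shifts and turns the commanded pose from where the row before left it, along the tool's axes as they then stand; what a row does not reach is not made up. A row lasts 1/12 s, in which the tool goes at most 41.7 mm and 7.16 degrees, less where a joint would pass 70% of its speed; a pose out of reach is approached as far as the arm can. A call with a gripper value outside its range is refused whole. "grip" is the finger opening in m, from 0 to 0.0854, set as the call begins (left out, the last holds). The fingers move at their own pace and stop on an object; "grip_force" is the grip in N (left out, the last holds). Time passes only in rows, so rows that do not move let the fingers close. It gives the time, the measured TCP pose, the force, the opening and the grip force at its end, in the units of the state.
- status.get_obs(): the state, without advancing time (a new reading comes with each control period).
- grab_frame(name): name is "scene" or "top" or "wrist"; returns a dict with "pixels" (420x560x3 uint8, red, green, blue), "mtx" (3x3 intrinsics, pixels), "rvec" (rotation vector, rad) and "tvec" (3), from world to camera coordinates, as OpenCV has them; the wrist camera has in their place "hand_eye" (4x4, takes a point from camera to tool coordinates, whose origin is the TCP and whose axes are the flange's). Camera axes: x right, y down, z forward; pixel columns grow to the right and rows downward; lengths in m; the calibration is good to about 2 mm. A picture is of the moment at which its call begins: read the wrist's pose just before it. There is no depth.
- env.finish_job(): hands the job in; it is judged then, once.
Trained networks look in the newest picture that a camera, given by its name, has taken for a name from the list of things; names that differ only in an ending like _2 or _b are one class to them, and where a whole thing is asked for, a point or a joint stands for the part that bears it (a point fixed in the world has none). Each returns a list of dicts, best first, with "p" (0 to 1); they miss things now and then, are a little off and sometimes report something else, mostly with a low value. They report only what shows in the picture. A call takes as long as a camera call. They do not tell look-alikes from the thing itself.
- outline_of(target, camera): "mask" (420x560 bool, what is visible of it) and "position" ([column, row] in pixels, amid what is visible of it).
The state is a dict: "clock": time; "joint_pos": joint angles; "joint_vel": joint speeds; "joint_torque": joint torques, N m; "eef_pos": TCP position; "tcp_rot": TCP orientation; "wrist_force": force on the tool from outside, world axes, zero at the start; "ft_torque": the same for the moment, N m; "width": finger opening in m; "gripper_force": force on a finger pad.
Only numpy, scipy, OpenCV 4.12 (cv2) and the standard library are available. Lean on these libraries where they do the work, as an engineer would, in place of code of your own. Each camera call takes 0.05 s, during which the arm holds its last target. There are 200 camera calls.

## Working session

There is one attempt and no reset: what is moved stays moved. The work goes in short steps, Python scripts to look and compute and a tool call to move; the robot and the scene stay as the last step left them, time stands still between calls to the robot, and variables do not carry over. Pictures are saved under pics/ and viewed, at most 14 in all, crops included, and the job is handed in when it is done.

Besides the shell and the picture viewer there is one more tool, called after ">>>" as name(argument=value, ...) on one line, values as JSON. arm_command: Moves the arm, as the interface text tells. Its arguments: {"type":"object","properties":{"rows":{"type":"array"},"grip":{"type":"number"},"grip_force":{"type":"number"}},"required":["rows"]}

```bash
mkdir -p pics; ls
python3 - <<'E'
from plant import status, grab_frame, env, outline_of
import cv2
print(status.get_obs(), env.grip_depth)
for n in ("scene","top"):
    f=grab_frame(n); cv2.imwrite(f"pics/{n}0.png",f["pixels"][:,:,::-1]); print(n,f["mtx"],f["rvec"],f["tvec"])
    for t in ("drill_chuck","hole_saw","sanding_drum","impact_socket","board","tray"):
        print(t,[(round(d["p"],2),[round(float(v)) for v in d["position"]],int(d["mask"].sum())) for d in outline_of(t,n)])
E
```

```text
pics
{'clock': 0.0, 'joint_pos': array([ 1.05390668e+00,  3.59533544e-01,  1.51146717e+00, -3.01075482e-05,
        1.27249638e+00, -1.15107195e-01]), 'joint_vel': array([-0.00110225, -0.00055563, -0.00089497,  0.00011096,  0.00092745,
        0.00096084]), 'joint_torque': array([-3.45511631e-03, -5.27620625e+01, -2.78617555e+01, -5.53441732e-04,
        1.36721972e-02,  6.64579559e-06]), 'eef_pos': array([0.23430802, 0.55159703, 0.23042338]), 'tcp_rot': array([-3.13969752e+00, -1.90159286e-04,  2.73981889e+00]), 'wrist_force': array([ 0.79807801, -0.0119081 ,  0.9015525 ]), 'ft_torque': array([-0.00780406, -0.07641419, -0.02236962]), 'gripper_force': 0.0, 'width': 0.08568680822241925} 0.0187
scene [[504.31872829   0.         279.80034965]
 [  0.         504.31872829 205.47171527]
 [  0.           0.           1.        ]] [ 1.85294918 -0.85026418  0.51314641] [-0.22492531  0.27328234  0.71860812]
drill_chuck [(0.6, [352, 231], 723), (0.34, [352, 248], 145)]
hole_saw [(0.69, [412, 253], 841)]
sanding_drum [(0.78, [278, 192], 306), (0.72, [330, 228], 519), (0.6, [310, 281], 609)]
impact_socket [(0.69, [378, 244], 475)]
board [(0.61, [369, 263], 2035)]
tray [(0.85, [246, 201], 1738)]
top [[414.13682402   0.         277.57876526]
 [  0.         414.13682402 206.95235019]
 [  0.           0.           1.        ]] [ 2.15427659 -2.14000971  0.16167182] [0.14189624 0.52002705 0.98770248]
drill_chuck [(0.89, [362, 210], 297)]
hole_saw [(0.87, [413, 208], 383)]
sanding_drum [(0.75, [335, 215], 182), (0.72, [149, 255], 238), (0.47, [223, 156], 196), (0.46, [361, 268], 219)]
impact_socket [(0.58, [386, 212], 175)]
board [(0.98, [370, 219], 1584)]
tray [(0.6, [214, 199], 3395), (0.54, [330, 221], 153), (0.24, [411, 211], 362)]
```

View pics/scene0.png

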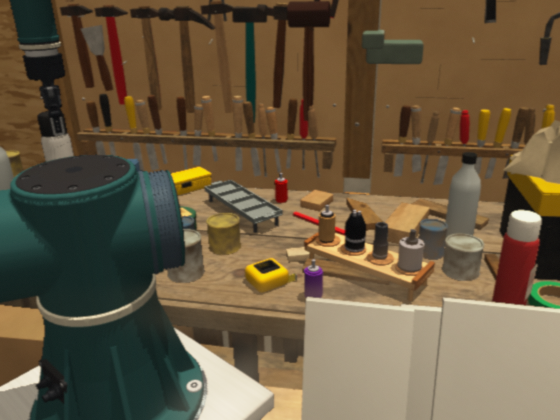

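View pics/top0.png

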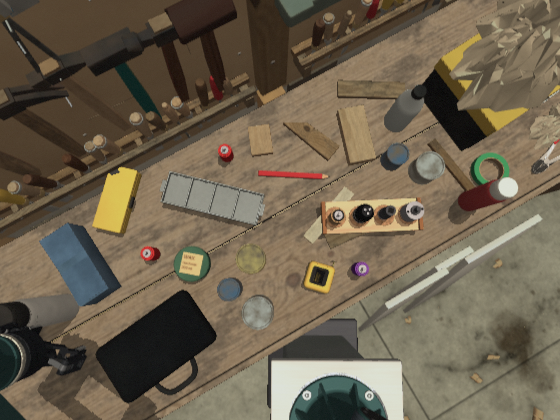

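The top and scene views agree. On the board, from left to right, stand the drum (338,215 top), chuck (363,212), socket (388,213) and saw (413,210). The empty tray is at (213,199). The red and purple drums are look-alikes. I'll fit the board and tray poses from the silhouettes.

```bash
cat > h.py <<'E'
import numpy as np, cv2
from scipy.optimize import minimize
from plant import status, grab_frame, env, outline_of
def cam(n):
    f=grab_frame(n)
    if "rvec" in f: return f
    return f
def cyl(x,y,z0,z1,r):
    a=np.linspace(0,2*np.pi,24,endpoint=False)
    return np.array([[x+r*np.cos(t),y+r*np.sin(t),z] for z in(z0,z1) for t in a])
def box(hx,hy,z0,z1): return np.array([[sx*hx,sy*hy,z] for sx in(-1,1) for sy in(-1,1) for z in(z0,z1)])
def world(p,P):
    c,s=np.cos(p[2]),np.sin(p[2]); return np.c_[P[:,0]*c-P[:,1]*s+p[0],P[:,0]*s+P[:,1]*c+p[1],P[:,2]]
def proj(f,W): return cv2.projectPoints(W,f["rvec"],f["tvec"],f["mtx"],None)[0][:,0]
def back(f,uv,z):
    R=cv2.Rodrigues(f["rvec"])[0]; C=-R.T@f["tvec"].ravel()
    d=R.T@np.linalg.solve(f["mtx"],[uv[0],uv[1],1]); return C+d*(z-C[2])/d[2]
def sil(f,p,parts,k=4):
    m=np.zeros((420*k,560*k),np.uint8)
    for P in parts: cv2.fillConvexPoly(m,cv2.convexHull(np.round(proj(f,world(p,P))*k+k/2-.5).astype(np.int32)),1)
    return cv2.resize(m.astype(np.float32),(560,420),interpolation=cv2.INTER_AREA)
def fit(f,mask,parts,p0):
    g=lambda p: np.abs(sil(f,p,parts)-mask).sum()
    best=min((minimize(g,np.array(p0)+[0,0,d],method="Nelder-Mead",options=dict(initial_simplex=np.array(p0)+[0,0,d]+np.array([[0,0,0],[.02,0,0],[0,.02,0],[0,0,.15]]))) for d in(-.2,0,.2)),key=lambda r:r.fun)
    return best.x,best.fun,mask.sum()
E
python3 - <<'E'
from h import *
f=grab_frame("top")
def near(t,uv):
    return min(outline_of(t,"top"),key=lambda d:np.hypot(*(np.array(d["position"])-uv)))["mask"]
objs=dict(sanding_drum=(338,215),chuck=0)
ms={t:near(t,uv) for t,uv in dict(sanding_drum=(338,215),drill_chuck=(363,212),impact_socket=(388,213),hole_saw=(413,210),board=(370,216),tray=(213,199)).items()}
hsv=f["pixels"]
b0=back(f,(370,216),.047); t0=back(f,(213,199),.042); print(b0,t0)
M=np.zeros((420,560),bool)
for k in ms:
    if k!="tray": M|=ms[k]
M=cv2.morphologyEx(M.astype(np.uint8),cv2.MORPH_CLOSE,np.ones((5,5))).astype(float)
parts=[box(.04,.123,.028,.045)]+[cyl(0,y,.047,.047+h,r) for y,h,r in((.09,.056,.017),(.09,.078,.0035),(.03,.06,.02),(.03,.08,.008),(-.03,.068,.0135),(-.09,.05,.022),(-.09,.075,.006))]
th=.0
L=back(f,(338,215),.1);R_=back(f,(413,210),.1); th=np.arctan2(-(L-R_)[0],(L-R_)[1]); print("board yaw guess",th)
pb=fit(f,M,parts,[b0[0],b0[1],th]); print("board",pb)
pt=fit(f,ms["tray"].astype(float),[box(.04,.123,.028,.042)],[t0[0],t0[1],-.2]); print("tray",pt)
v=f["pixels"].copy()
for p,P,z in((pb[0],[box(.04,.123,.043,.0431)],0),(pt[0],[box(.04,.123,.042,.0421)],0)):
    for c in P: cv2.polylines(v,[cv2.convexHull(np.round(proj(f,world(p,c))).astype(np.int32))],True,(0,255,0),1)
for k,m in ms.items():
    cs,_=cv2.findContours(m.astype(np.uint8),0,1); cv2.drawContours(v,cs,-1,(255,0,0),1)
cv2.imwrite("pics/fit1.png",cv2.resize(v[160:270,140:450],None,fx=2.5,fy=2.5,interpolation=2)[:,:,::-1])
E
```

```text
[ 0.4969049  -0.08104722  0.047     ] [0.53721168 0.30508864 0.042     ]
board yaw guess 0.07383402745101354
board (array([ 0.49943149, -0.08566123,  0.04528379]), np.float64(565.1875), np.float64(2943.0))
tray (array([ 0.54239853,  0.30747473, -0.22690306]), np.float64(182.25), np.float64(3184.0))
```

View pics/fit1.png

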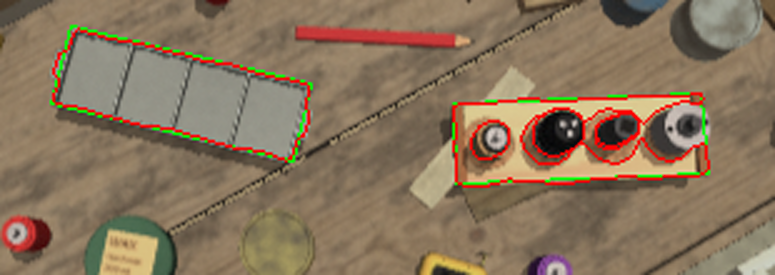

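```bash
cat >> h.py <<'E'
def plan(x,y,z,yaw,start=None,step=.038,tw=6.5,mn=1):
    o=status.get_obs(); p=o["eef_pos"] if start is None else np.array(start[:3]); y0=o["tcp_rot"][2] if start is None else start[3]
    d=np.array([x,y,z])-p; dy=(yaw-y0+np.pi)%(2*np.pi)-np.pi
    n=max(mn,int(np.ceil(np.linalg.norm(d)/step)),int(np.ceil(abs(np.degrees(dy))/tw)))
    t=round(float(-np.degrees(dy)/n),2); rows=[]; cur=y0
    for i in range(n):
        c,s=np.cos(cur),np.sin(cur); e=d/n
        rows.append([[round(float(e[0]*c+e[1]*s),4),round(float(e[0]*s-e[1]*c),4),round(float(-e[2]),4)],t]); cur-=np.radians(t)
    for i in range(0,n,5): print(str(rows[i:i+5]).replace(" ",""))
def here():
    o=status.get_obs(); print(np.round(o["clock"],2),np.round(o["eef_pos"],4),np.round(o["tcp_rot"],4),np.round(o["joint_pos"],2),round(o["width"],4),o["gripper_force"],np.round(o["wrist_force"],1))
B=(.4994,-.0857,.0453); T=(.5424,.3075,-.2269)
def place(p,y): return world(p,np.array([[0,y,0.]]))[0]
E
python3 -c "
from h import *
plan(.50,-.06,.25,1.616)"
```

```text
[[[-0.0269,-0.0255,-0.001],3.58],[[-0.0284,-0.0238,-0.001],3.58],[[-0.0298,-0.022,-0.001],3.58],[[-0.0312,-0.0201,-0.001],3.58],[[-0.0323,-0.0181,-0.001],3.58]]
[[[-0.0334,-0.016,-0.001],3.58],[[-0.0344,-0.0139,-0.001],3.58],[[-0.0352,-0.0118,-0.001],3.58],[[-0.0358,-0.0095,-0.001],3.58],[[-0.0363,-0.0073,-0.001],3.58]]
[[[-0.0367,-0.005,-0.001],3.58],[[-0.037,-0.0027,-0.001],3.58],[[-0.0371,-0.0004,-0.001],3.58],[[-0.037,0.0019,-0.001],3.58],[[-0.0368,0.0042,-0.001],3.58]]
[[[-0.0365,0.0065,-0.001],3.58],[[-0.036,0.0088,-0.001],3.58],[[-0.0354,0.011,-0.001],3.58]]
```

>>> arm_command(rows=[[[-0.027,-0.026,-0.001],3.6],[[-0.028,-0.024,-0.001],3.6],[[-0.03,-0.022,-0.001],3.6],[[-0.031,-0.02,-0.001],3.6],[[-0.032,-0.018,-0.001],3.6]], grip=0.085)

```text
clock: 1.47
eef_pos: [0.3079, 0.3805, 0.2364]
tcp_rot: [3.141, 0.0, 2.423]
wrist_force: [1.7, -0.4, 0.3]
width: 0.085
gripper_force: 0.0
```

>>> arm_command(rows=[[[-0.033,-0.016,-0.001],3.6],[[-0.034,-0.014,-0.001],3.6],[[-0.035,-0.012,-0.001],3.6],[[-0.036,-0.01,-0.001],3.6],[[-0.036,-0.007,-0.001],3.6]])

```text
clock: 1.88
eef_pos: [0.3801, 0.2105, 0.2416]
tcp_rot: [3.141, 0.0, 2.109]
wrist_force: [0.7, -0.1, -0.0]
width: 0.085
gripper_force: 0.0
```

>>> arm_command(rows=[[[-0.037,-0.005,-0.001],3.6],[[-0.037,-0.003,-0.001],3.6],[[-0.037,0,-0.001],3.6],[[-0.037,0.002,-0.001],3.6],[[-0.037,0.004,-0.001],3.6]])

```text
clock: 2.3
eef_pos: [0.4533, 0.0396, 0.2466]
tcp_rot: [3.141, 0.0, 1.794]
wrist_force: [0.7, 0.4, -0.2]
width: 0.0851
gripper_force: 0.0
```

>>> arm_command(rows=[[[-0.036,0.006,-0.001],3.6],[[-0.036,0.009,-0.001],3.6],[[-0.035,0.011,-0.001],3.6],[[0,0,0],0],[[0,0,0],0]])

```text
clock: 2.72
eef_pos: [0.4967, -0.0618, 0.2493]
tcp_rot: [3.141, 0.0, 1.606]
wrist_force: [-0.3, 0.6, -0.1]
width: 0.0851
gripper_force: 0.0
```

Run:
```python
from h import *
here(); o=status.get_obs()
f=grab_frame("wrist"); v=f["pixels"].copy(); print(np.round(f["hand_eye"],4), f["mtx"][0])
from scipy.spatial.transform import Rotation as Ro
T=np.eye(4); T[:3,:3]=Ro.from_euler("xyz",o["tcp_rot"]).as_matrix(); T[:3,3]=o["eef_pos"]
W=np.linalg.inv(T@f["hand_eye"]); f["rvec"]=cv2.Rodrigues(W[:3,:3])[0]; f["tvec"]=W[:3,3]
for y,h,r in((.09,.056,.017),(.03,.054,.02),(-.03,.068,.0125),(-.09,.05,.022)):
    cv2.polylines(v,[np.round(proj(f,world(B,cyl(0,y,.047+h,.047+h,r)[:24]))).astype(np.int32)],True,(0,255,0),1)
    cv2.polylines(v,[np.round(proj(f,world(B,cyl(0,y,.047,.047,.026)[:24]))).astype(np.int32)],True,(0,0,255),1)
cv2.polylines(v,[cv2.convexHull(np.round(proj(f,world(B,box(.04,.123,.043,.0431)))).astype(np.int32))],True,(0,255,0),1)
cv2.imwrite("pics/w1.png",v[:,:,::-1])
```

```text
2.72 [ 0.4967 -0.0618  0.2493] [3.1413e+00 1.0000e-04 1.6058e+00] [-0.26  0.2   1.7  -0.    1.25 -0.3 ] 0.0851 0.0 [-0.3  0.6 -0.1]
[[ 1.000e-04 -9.470e-01 -3.211e-01  8.350e-02]
 [ 1.000e+00  1.000e-04  1.000e-04  1.200e-03]
 [-1.000e-04 -3.211e-01  9.470e-01 -1.414e-01]
 [ 0.000e+00  0.000e+00  0.000e+00  1.000e+00]] [305.6362241    0.         274.36462937]
```

View pics/w1.png

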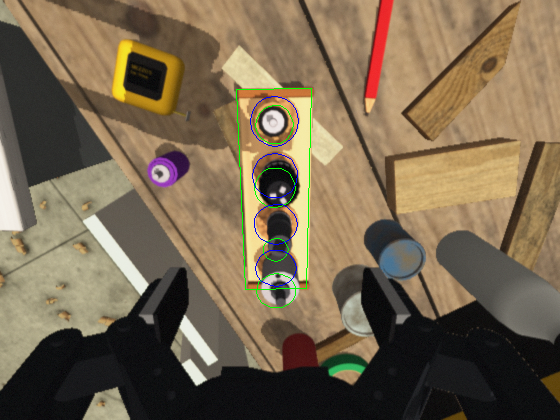

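The fitted outline matches the close-up of the board: drum at (273,121), then chuck, socket and saw below it. Next is the drum.

Run:
```python
from h import *
for y in(.09,.03,-.03,-.09): print(y,place(B,y),place(T,y))
p=place(B,.09)
plan(p[0],p[1],.15,1.616); plan(p[0],p[1],.064,1.616,start=(p[0],p[1],.15,1.616))
```

```text
0.09 [0.49532439 0.00420767 0.        ] [0.56264623 0.39519316 0.        ]
0.03 [ 0.49804146 -0.05573078  0.        ] [0.54914874 0.33673105 0.        ]
-0.03 [ 0.50075854 -0.11566922  0.        ] [0.53565126 0.27826895 0.        ]
-0.09 [ 0.50347561 -0.17560767  0.        ] [0.52215377 0.21980684 0.        ]
[[[0.0161,0.0005,0.0248],-0.12],[[0.0161,0.0005,0.0248],-0.12],[[0.0161,0.0006,0.0248],-0.12],[[0.0161,0.0006,0.0248],-0.12]]
[[[0.0,0.0,0.0287],-0.0],[[0.0,0.0,0.0287],-0.0],[[0.0,0.0,0.0287],-0.0]]
```

>>> arm_command(rows=[[[0.022,0.001,0.03],-0.2],[[0.022,0.001,0.03],-0.2],[[0.022,0.001,0.03],-0.2],[[0,0,0],0],[[0,0,0],0]])

```text
clock: 3.18
eef_pos: [0.4935, 0.0084, 0.1579]
tcp_rot: [-3.137, -0.001, 1.624]
wrist_force: [1.3, -0.3, -0.4]
width: 0.0851
gripper_force: 0.0
```

Run:
```python
from h import *
here()
p=place(B,.09)
plan(p[0],p[1],.064,1.616)
```

```text
3.18 [0.4935 0.0084 0.1579] [-3.1367e+00 -1.0000e-03  1.6235e+00] [-0.12  0.3   1.82  0.    1.03 -0.18] 0.0851 0.0 [ 1.3 -0.3 -0.4]
[[[-0.0014,0.0005,0.0313],0.14],[[-0.0014,0.0005,0.0313],0.14],[[-0.0014,0.0005,0.0313],0.14]]
```

>>> arm_command(rows=[[[-0.001,0.001,0.02],0],[[-0.001,0,0.02],0],[[0,0,0.015],0],[[0,0,0],0],[[0,0,0],0]])

```text
clock: 3.6
eef_pos: [0.4975, 0.004, 0.1051]
tcp_rot: [3.141, 0.0, 1.62]
wrist_force: [0.3, 0.8, 1.1]
width: 0.0849
gripper_force: 0.0
```

Run:
```python
from h import *
here()
p=place(B,.09)
plan(p[0],p[1],.064,1.616)
```

```text
3.6 [0.4975 0.004  0.1051] [3.1414e+00 2.0000e-04 1.6197e+00] [-0.13  0.37  1.87 -0.    0.9  -0.18] 0.0849 0.0 [0.3 0.8 1.1]
[[[0.0002,-0.0011,0.0206],0.11],[[0.0002,-0.0011,0.0206],0.11]]
```

>>> arm_command(rows=[[[0,-0.001,0.02],0],[[0,-0.001,0.015],0],[[0,0,0.006],0],[[0,0,0],0],[[0,0,0],0]])

```text
clock: 4.02
eef_pos: [0.4961, 0.0038, 0.0644]
tcp_rot: [3.14, 0.0, 1.619]
wrist_force: [0.5, 0.5, 0.9]
width: 0.0852
gripper_force: 0.0
```

>>> arm_command(rows=[[[0,0,0],0],[[0,0,0],0],[[0,0,0],0],[[0,0,0],0],[[0,0,0],0]], grip=0.0, grip_force=50)

```text
clock: 4.43
eef_pos: [0.4955, 0.0039, 0.0639]
tcp_rot: [3.141, 0.0, 1.619]
wrist_force: [-0.5, -0.6, 5.3]
width: 0.0329
gripper_force: 49.2
```

>>> arm_command(rows=[[[0,0,0],0],[[0,0,0],0]])

```text
clock: 4.6
eef_pos: [0.4955, 0.0039, 0.0639]
tcp_rot: [3.141, 0.0, 1.619]
wrist_force: [-1.0, -0.7, 5.4]
width: 0.0331
gripper_force: 49.2
```

>>> arm_command(rows=[[[0,0,-0.02],0],[[0,0,-0.035],0],[[0,0,-0.035],0],[[0,0,-0.025],0],[[0,0,-0.01],0]])

```text
clock: 5.02
eef_pos: [0.4973, 0.0038, 0.1919]
tcp_rot: [3.136, 0.001, 1.619]
wrist_force: [-0.3, -0.3, -1.8]
width: 0.0329
gripper_force: 50.0
```

Run:
```python
from h import *
here()
p=place(T,-.09)
plan(p[0],p[1],.165,1.344,step=.033)
```

```text
5.02 [0.4973 0.0038 0.1919] [3.1359e+00 1.1000e-03 1.6194e+00] [-0.13  0.25  1.78 -0.    1.1  -0.18] 0.0329 49.96811628341675 [-0.3 -0.3 -1.8]
[[[0.0307,0.005,0.0038],2.25],[[0.0308,0.0038,0.0038],2.25],[[0.031,0.0026,0.0038],2.25],[[0.031,0.0014,0.0038],2.25],[[0.0311,0.0002,0.0038],2.25]]
[[[0.031,-0.001,0.0038],2.25],[[0.031,-0.0023,0.0038],2.25]]
```

>>> arm_command(rows=[[[0.031,0.005,0.004],2.2],[[0.031,0.004,0.004],2.3],[[0.031,0.003,0.004],2.3],[[0.031,0.001,0.004],2.3],[[0.031,0,0.004],2.3]])

```text
clock: 5.43
eef_pos: [0.5122, 0.16, 0.1671]
tcp_rot: [-3.14, 0.001, 1.418]
wrist_force: [0.9, 0.0, -0.7]
width: 0.0329
gripper_force: 50.0
```

>>> arm_command(rows=[[[0.031,-0.001,0.004],2.3],[[0.031,-0.002,0.004],2.3],[[0,0,0],0],[[0,0,0],0],[[0,0,0],0]])

```text
clock: 5.85
eef_pos: [0.5196, 0.22, 0.1593]
tcp_rot: [-3.14, 0.002, 1.341]
wrist_force: [0.2, 1.3, -1.2]
width: 0.0331
gripper_force: 49.9
```

Run:
```python
from h import *
here()
o=status.get_obs();p=place(T,-.09)
plan(p[0],p[1],.09,1.344,step=.033)
plan(p[0],p[1],.0475,1.344,step=.033)
f=grab_frame("wrist"); v=f["pixels"].copy()
from scipy.spatial.transform import Rotation as Ro
X=np.eye(4); X[:3,:3]=Ro.from_euler("xyz",o["tcp_rot"]).as_matrix(); X[:3,3]=o["eef_pos"]
W=np.linalg.inv(X@f["hand_eye"]); f["rvec"]=cv2.Rodrigues(W[:3,:3])[0]; f["tvec"]=W[:3,3]
for y in (-.09,-.03,.03,.09): 
    cv2.polylines(v,[cv2.convexHull(np.round(proj(f,world(T,box(.037,.0285,.042,.0421)+[0,y,0]))).astype(np.int32))],True,(0,255,0),1)
cv2.imwrite("pics/w2.png",v[:,:,::-1])
```

```text
5.85 [0.5196 0.22   0.1593] [-3.1398e+00  1.6000e-03  1.3413e+00] [ 0.28  0.38  1.67 -0.    1.09  0.51] 0.0331 49.919822216033936 [ 0.2  1.3 -1.2]
[[[0.0001,0.0008,0.0231],-0.05],[[0.0001,0.0008,0.0231],-0.05],[[0.0001,0.0008,0.0231],-0.05]]
[[[0.0001,0.0006,0.0279],-0.04],[[0.0001,0.0006,0.0279],-0.04],[[0.0001,0.0006,0.0279],-0.04],[[0.0001,0.0006,0.0279],-0.04]]
```

View pics/w2.png

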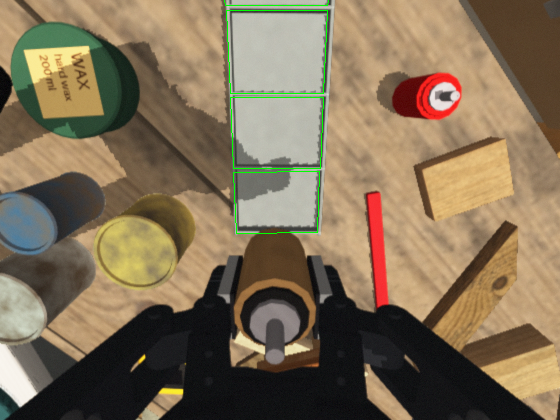

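The overlay matches the tray, and the rightmost bay is at (278,200). Lowering the drum.

>>> arm_command(rows=[[[0,0.001,0.03],0],[[0,0.001,0.03],0],[[0,0.001,0.025],0],[[0,0,0.01],0],[[0,0,0],0]])

```text
clock: 6.32
eef_pos: [0.5213, 0.2179, 0.063]
tcp_rot: [-3.137, 0.003, 1.339]
wrist_force: [0.4, 0.0, -1.4]
width: 0.0327
gripper_force: 49.9
```

>>> arm_command(rows=[[[0,0,0],0],[[0,0,0],0]])

```text
clock: 6.48
eef_pos: [0.5247, 0.2196, 0.0667]
tcp_rot: [3.14, -0.001, 1.34]
wrist_force: [0.3, 0.7, -0.6]
width: 0.0329
gripper_force: 49.9
```

>>> arm_command(rows=[[[0,-0.001,0.006],0],[[0,-0.001,0.004],0],[[0,0,0.003],0],[[0,0,0],0],[[0,0,0],0]])

```text
clock: 6.9
eef_pos: [0.5213, 0.2202, 0.0522]
tcp_rot: [-3.141, 0.0, 1.34]
wrist_force: [0.3, 0.7, -0.6]
width: 0.0332
gripper_force: 49.9
```

>>> arm_command(rows=[[[0,0,0],0],[[0,0,0],0],[[0,0,0],0]])

```text
clock: 7.15
eef_pos: [0.5217, 0.2202, 0.0524]
tcp_rot: [3.141, -0.0, 1.34]
wrist_force: [-0.2, 0.1, -2.2]
width: 0.0331
gripper_force: 49.9
```

>>> arm_command(rows=[[[0,0,0.002],0],[[0,0,0.0015],0],[[0,0,0],0],[[0,0,0],0],[[0,0,0],0]])

```text
clock: 7.57
eef_pos: [0.5215, 0.2201, 0.0487]
tcp_rot: [-3.141, 0.0, 1.34]
wrist_force: [-0.1, -0.6, -0.6]
width: 0.033
gripper_force: 49.9
```

>>> arm_command(rows=[[[0,0,0],0],[[0,0,0],0],[[0,0,0],0],[[0,0,0],0],[[0,0,0],0]], grip=0.085)

```text
clock: 7.98
eef_pos: [0.5216, 0.2202, 0.0489]
tcp_rot: [3.141, -0.0, 1.34]
wrist_force: [0.4, 0.7, 0.3]
width: 0.0852
gripper_force: 0.0
```

>>> arm_command(rows=[[[0,0,-0.02],0],[[0,0,-0.035],0],[[0,0,-0.035],0],[[0,0,-0.03],0],[[0,0,0],0]])

```text
clock: 8.4
eef_pos: [0.5256, 0.2214, 0.1751]
tcp_rot: [3.132, -0.005, 1.34]
wrist_force: [1.0, -0.3, 0.2]
width: 0.0851
gripper_force: 0.0
```

Run:
```python
from h import *
here()
p=place(B,.03)
plan(p[0],p[1],.15,1.616,start=(.5216,.2202,.169,1.34),step=.035)
f=grab_frame("wrist"); cv2.imwrite("pics/w3.png",f["pixels"][:,:,::-1])
```

```text
8.4 [0.5256 0.2214 0.1751] [ 3.1321 -0.0052  1.3402] [ 0.28  0.37  1.65 -0.    1.11  0.51] 0.0851 0.0 [ 1.  -0.3  0.2]
[[[-0.0343,0.005,0.0024],-1.98],[[-0.0344,0.0038,0.0024],-1.98],[[-0.0345,0.0026,0.0024],-1.98],[[-0.0346,0.0015,0.0024],-1.98],[[-0.0346,0.0003,0.0024],-1.98]]
[[[-0.0346,-0.0009,0.0024],-1.98],[[-0.0346,-0.0021,0.0024],-1.98],[[-0.0345,-0.0033,0.0024],-1.98]]
```

View pics/w3.png

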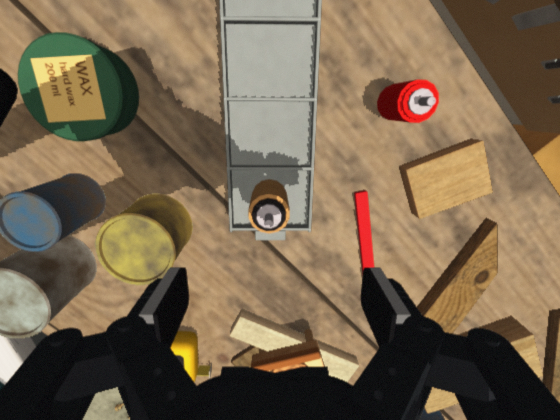

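The drum stands upright in the rightmost bay, at (270,205). Next is the chuck.

>>> arm_command(rows=[[[-0.034,0.005,0.002],-2],[[-0.034,0.004,0.002],-2],[[-0.035,0.003,0.002],-2],[[-0.035,0.002,0.002],-2],[[-0.035,0,0.002],-2]])

```text
clock: 8.87
eef_pos: [0.5064, 0.0456, 0.1576]
tcp_rot: [-3.14, 0.0, 1.517]
wrist_force: [1.7, 0.8, -0.5]
width: 0.085
gripper_force: 0.0
```

>>> arm_command(rows=[[[-0.035,-0.001,0.003],-2],[[-0.035,-0.002,0.003],-2],[[-0.034,-0.003,0.003],-2],[[0,0,0],0],[[0,0,0],0]])

```text
clock: 9.28
eef_pos: [0.4984, -0.0582, 0.1486]
tcp_rot: [-3.139, -0.001, 1.615]
wrist_force: [-0.4, -0.3, 0.2]
width: 0.0851
gripper_force: 0.0
```

>>> arm_command(rows=[[[0,0,0],0],[[0,0,0],0],[[0,0,0],0]])

```text
clock: 9.53
eef_pos: [0.4993, -0.0556, 0.1496]
tcp_rot: [-3.141, -0.0, 1.621]
wrist_force: [0.2, 0.1, 0.8]
width: 0.0847
gripper_force: 0.0
```

Run:
```python
from h import *
here()
p=place(B,.03); print(p)
plan(p[0],p[1],.063,1.616,step=.03)
```

```text
9.53 [ 0.4993 -0.0556  0.1496] [-3.1411e+00 -4.0000e-04  1.6208e+00] [-0.25  0.32  1.81  0.    1.01 -0.3 ] 0.0847 0.0 [0.2 0.1 0.8]
[ 0.49804146 -0.05573078  0.        ]
[[[-0.0,-0.0004,0.0289],0.09],[[-0.0,-0.0004,0.0289],0.09],[[-0.0,-0.0004,0.0289],0.09]]
```

>>> arm_command(rows=[[[0,-0.001,0.025],0],[[0,0,0.025],0],[[0,0,0.025],0],[[0,0,0.011],0],[[0,0,0],0]])

```text
clock: 9.95
eef_pos: [0.4964, -0.0553, 0.0615]
tcp_rot: [-3.137, -0.001, 1.621]
wrist_force: [-1.1, 0.3, 0.1]
width: 0.0848
gripper_force: 0.0
```

>>> arm_command(rows=[[[0,0,0],0],[[0,0,0],0],[[0,0,0],0],[[0,0,0],0]])

```text
clock: 10.28
eef_pos: [0.4994, -0.057, 0.0649]
tcp_rot: [3.139, 0.001, 1.62]
wrist_force: [-1.1, -1.0, 0.9]
width: 0.0851
gripper_force: 0.0
```

>>> arm_command(rows=[[[0,0,0],0],[[0,0,0],0],[[0,0,0],0],[[0,0,0],0],[[0,0,0],0]], grip=0.0, grip_force=60)

```text
clock: 10.7
eef_pos: [0.4992, -0.0572, 0.0645]
tcp_rot: [3.14, 0.0, 1.619]
wrist_force: [-0.5, 0.6, 5.9]
width: 0.0387
gripper_force: 59.8
```

Run:
```python
from h import *
here()
o=status.get_obs();q=o["eef_pos"]
p=place(T,-.03); print(p)
plan(p[0],p[1],.165,1.344,start=(q[0],q[1],q[2]+.13,o["tcp_rot"][2]),step=.035)
```

```text
10.7 [ 0.4992 -0.0572  0.0645] [3.1401e+00 4.0000e-04 1.6191e+00] [-0.25  0.44  1.89  0.    0.8  -0.3 ] 0.0387 59.83096688054502 [-0.5  0.6  5.9]
[0.53565126 0.27826895 0.        ]
[[[0.0333,0.0053,0.0029],1.58],[[0.0335,0.0043,0.0029],1.58],[[0.0336,0.0034,0.0029],1.58],[[0.0337,0.0025,0.0029],1.58],[[0.0337,0.0016,0.0029],1.58]]
[[[0.0337,0.0006,0.0029],1.58],[[0.0337,-0.0003,0.0029],1.58],[[0.0337,-0.0012,0.0029],1.58],[[0.0337,-0.0022,0.0029],1.58],[[0.0336,-0.0031,0.0029],1.58]]
```

>>> arm_command(rows=[[[0,0,-0.02],0],[[0,0,-0.035],0],[[0,0,-0.035],0],[[0,0,-0.03],0],[[0,0,-0.01],0]])

```text
clock: 11.12
eef_pos: [0.5005, -0.0575, 0.1978]
tcp_rot: [3.136, 0.002, 1.619]
wrist_force: [0.9, -0.6, -3.2]
width: 0.0388
gripper_force: 61.3
```

>>> arm_command(rows=[[[0.033,0.005,0.003],1.6],[[0.034,0.004,0.003],1.6],[[0.034,0.003,0.003],1.6],[[0.034,0.003,0.003],1.6],[[0.034,0.002,0.003],1.6]])

```text
clock: 11.53
eef_pos: [0.5156, 0.1133, 0.1773]
tcp_rot: [-3.139, 0.001, 1.478]
wrist_force: [0.7, 0.6, -2.4]
width: 0.0389
gripper_force: 61.2
```

>>> arm_command(rows=[[[0.034,0.001,0.003],1.6],[[0.034,0,0.003],1.6],[[0.034,-0.001,0.003],1.6],[[0.033,-0.002,0.003],1.6],[[0.033,-0.003,0.003],1.6]])

```text
clock: 11.95
eef_pos: [0.5352, 0.2803, 0.1618]
tcp_rot: [-3.139, 0.002, 1.339]
wrist_force: [0.9, 0.1, -1.6]
width: 0.0388
gripper_force: 61.2
```

>>> arm_command(rows=[[[0,0,0],0],[[0,0,0],0],[[0,0,0],0],[[0,0,0],0],[[0,0,0],0]])

```text
clock: 12.37
eef_pos: [0.536, 0.2776, 0.1635]
tcp_rot: [-3.141, 0.001, 1.339]
wrist_force: [-0.4, -0.3, -2.7]
width: 0.0386
gripper_force: 61.2
```

Run:
```python
from h import *
here()
p=place(T,-.03); print(p)
plan(p[0],p[1],.0495,1.344,step=.035)
```

```text
12.37 [0.536  0.2776 0.1635] [-3.1409e+00  9.0000e-04  1.3388e+00] [ 0.36  0.43  1.58 -0.    1.13  0.6 ] 0.0386 61.15976474247873 [-0.4 -0.3 -2.7]
[0.53565126 0.27826895 0.        ]
[[[0.0001,-0.0001,0.0285],-0.07],[[0.0001,-0.0001,0.0285],-0.07],[[0.0001,-0.0001,0.0285],-0.07],[[0.0001,-0.0001,0.0285],-0.07]]
```

>>> arm_command(rows=[[[0,0,0.025],0],[[0,0,0.03],0],[[0,0,0.025],0],[[0,0,0.015],0],[[0,0,0.005],0]])

```text
clock: 12.78
eef_pos: [0.5344, 0.2771, 0.0612]
tcp_rot: [-3.138, 0.003, 1.339]
wrist_force: [-0.7, -0.3, -3.3]
width: 0.0389
gripper_force: 61.1
```

>>> arm_command(rows=[[[0,0,0],0],[[0,0,0],0],[[0,0,0],0],[[0,0,0],0],[[0,0,0],0]])

```text
clock: 13.2
eef_pos: [0.5372, 0.2793, 0.065]
tcp_rot: [3.14, -0.001, 1.34]
wrist_force: [0.2, -0.1, -3.1]
width: 0.0387
gripper_force: 61.1
```

>>> arm_command(rows=[[[0,-0.001,0.005],0],[[0,0,0.005],0],[[0,0,0.004],0],[[0,0,0.001],0],[[0,0,0],0]])

```text
clock: 13.62
eef_pos: [0.5349, 0.2792, 0.0485]
tcp_rot: [-3.141, 0.001, 1.34]
wrist_force: [-1.3, 0.1, 0.7]
width: 0.0386
gripper_force: 61.5
```

>>> arm_command(rows=[[[0,0,0],0],[[0,0,0],0],[[0,0,0],0],[[0,0,0],0],[[0,0,0],0]])

```text
clock: 14.03
eef_pos: [0.5355, 0.2793, 0.0486]
tcp_rot: [3.141, 0.0, 1.34]
wrist_force: [0.4, -0.0, -3.0]
width: 0.0385
gripper_force: 61.4
```

Within about 1 mm of the floor, so I'm releasing, lifting, and moving to the socket.

>>> arm_command(rows=[[[0,0,0],0],[[0,0,0],0],[[0,0,0],0],[[0,0,0],0],[[0,0,0],0]], grip=0.085)

```text
clock: 14.45
eef_pos: [0.5356, 0.2793, 0.049]
tcp_rot: [3.141, -0.0, 1.34]
wrist_force: [0.1, 0.7, 0.2]
width: 0.0847
gripper_force: 0.0
```

>>> arm_command(rows=[[[0,0,-0.015],0],[[0,0,-0.035],0],[[0,0,-0.035],0],[[0,0,-0.03],0],[[0,0,-0.005],0]])

```text
clock: 14.87
eef_pos: [0.5387, 0.2806, 0.1746]
tcp_rot: [3.134, -0.005, 1.34]
wrist_force: [0.3, 0.6, 0.4]
width: 0.0849
gripper_force: 0.0
```

Run:
```python
from h import *
here()
p=place(B,-.03);print(p)
plan(p[0],p[1],.15,1.616,start=(.5355,.2793,.1686,1.34),step=.035)
```

```text
14.87 [0.5387 0.2806 0.1746] [ 3.1338 -0.0052  1.3402] [ 0.37  0.42  1.57 -0.    1.15  0.6 ] 0.0849 0.0 [0.3 0.6 0.4]
[ 0.50075854 -0.11566922  0.        ]
[[[-0.0327,0.0047,0.0016],-1.32],[[-0.0328,0.004,0.0016],-1.32],[[-0.0329,0.0032,0.0016],-1.32],[[-0.033,0.0024,0.0016],-1.32],[[-0.033,0.0017,0.0016],-1.32]]
[[[-0.033,0.0009,0.0016],-1.32],[[-0.033,0.0002,0.0016],-1.32],[[-0.033,-0.0006,0.0016],-1.32],[[-0.033,-0.0014,0.0016],-1.32],[[-0.033,-0.0021,0.0016],-1.32]]
[[[-0.0329,-0.0029,0.0016],-1.32],[[-0.0328,-0.0036,0.0016],-1.32]]
```

>>> arm_command(rows=[[[-0.033,0.005,0.001],-1.3],[[-0.033,0.004,0.001],-1.3],[[-0.033,0.003,0.001],-1.3],[[-0.033,0.002,0.001],-1.3],[[-0.033,0.002,0.001],-1.3]])

```text
clock: 15.28
eef_pos: [0.5199, 0.1127, 0.1634]
tcp_rot: [-3.141, 0.0, 1.455]
wrist_force: [1.0, -0.7, 1.1]
width: 0.0852
gripper_force: 0.0
```

>>> arm_command(rows=[[[-0.033,0.001,0.001],-1.3],[[-0.033,0,0.001],-1.3],[[-0.033,0,0.001],-1.3],[[-0.033,-0.001,0.001],-1.3],[[-0.033,-0.002,0.001],-1.3]])

```text
clock: 15.7
eef_pos: [0.5062, -0.0519, 0.1585]
tcp_rot: [-3.141, 0.0, 1.568]
wrist_force: [1.3, 0.5, -0.1]
width: 0.085
gripper_force: 0.0
```

>>> arm_command(rows=[[[-0.033,-0.003,0.001],-1.4],[[-0.033,-0.004,0.001],-1.4],[[0,0,0],0],[[0,0,0],0],[[0,0,0],0]])

```text
clock: 16.12
eef_pos: [0.5, -0.1161, 0.1565]
tcp_rot: [-3.141, -0.001, 1.614]
wrist_force: [-0.1, 0.5, 0.7]
width: 0.0849
gripper_force: 0.0
```

>>> arm_command(rows=[[[0,0,0],0],[[0,0,0],0],[[0,0,0],0]])

```text
clock: 16.37
eef_pos: [0.5003, -0.1154, 0.1568]
tcp_rot: [-3.141, -0.0, 1.617]
wrist_force: [0.1, 0.2, 0.3]
width: 0.0849
gripper_force: 0.0
```

Run:
```python
from h import *
here(); o=status.get_obs()
p=place(B,-.03);print(p)
plan(p[0],p[1],.076,1.616,step=.03)
f=grab_frame("wrist"); v=f["pixels"].copy()
from scipy.spatial.transform import Rotation as Ro
X=np.eye(4); X[:3,:3]=Ro.from_euler("xyz",o["tcp_rot"]).as_matrix(); X[:3,3]=o["eef_pos"]
W=np.linalg.inv(X@f["hand_eye"]); f["rvec"]=cv2.Rodrigues(W[:3,:3])[0]; f["tvec"]=W[:3,3]
for y,h,r in((-.03,.068,.0125),(-.09,.05,.022)):
    cv2.polylines(v,[np.round(proj(f,world(B,cyl(0,y,.047+h,.047+h,r)[:24]))).astype(np.int32)],True,(0,255,0),1)
cv2.imwrite("pics/w4.png",v[:,:,::-1])
```

```text
16.37 [ 0.5003 -0.1154  0.1568] [-3.1414e+00 -1.0000e-04  1.6175e+00] [-0.36  0.32  1.78  0.    1.04 -0.41] 0.0849 0.0 [0.1 0.2 0.3]
[ 0.50075854 -0.11566922  0.        ]
[[[-0.0001,0.0001,0.0269],0.03],[[-0.0001,0.0001,0.0269],0.03],[[-0.0001,0.0001,0.0269],0.03]]
```

View pics/w4.png

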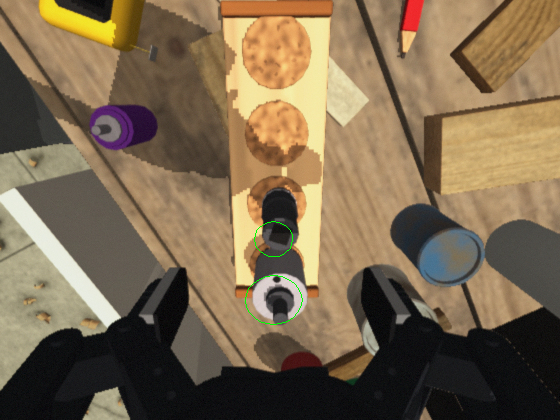

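The socket (283,222) and saw (280,298) stand about 2 mm farther from the robot (+x) than the fit. I'm correcting for that and gripping the socket's narrow upper part.

>>> arm_command(rows=[[[0,0.001,0.025],0],[[0,0.001,0.025],0],[[0,0,0.02],0],[[0,0,0.01],0],[[0,0,0],0]])

```text
clock: 16.83
eef_pos: [0.5007, -0.1154, 0.0749]
tcp_rot: [-3.138, -0.002, 1.617]
wrist_force: [-0.4, -0.3, -0.9]
width: 0.0857
gripper_force: 0.0
```

>>> arm_command(rows=[[[0,0,0],0],[[0,0,0],0],[[0,0,0],0],[[0,0,0],0]])

```text
clock: 17.17
eef_pos: [0.5032, -0.1167, 0.0779]
tcp_rot: [3.14, 0.001, 1.616]
wrist_force: [-1.0, 0.5, -0.3]
width: 0.0849
gripper_force: 0.0
```

>>> arm_command(rows=[[[0,0,0],0],[[0,0,0],0],[[0,0,0],0],[[0,0,0],0],[[0,0,0],0]], grip=0.0, grip_force=60)

```text
clock: 17.58
eef_pos: [0.5028, -0.1166, 0.0771]
tcp_rot: [3.141, 0.0, 1.616]
wrist_force: [0.1, 1.6, 13.2]
width: 0.0255
gripper_force: 33.2
```

>>> arm_command(rows=[[[0,0,0],0],[[0,0,0],0]])

```text
clock: 17.75
eef_pos: [0.5029, -0.1166, 0.0772]
tcp_rot: [3.141, 0.0, 1.616]
wrist_force: [0.7, 0.4, 4.2]
width: 0.0235
gripper_force: 54.8
```

Run:
```python
from h import *
here()
o=status.get_obs();q=o["eef_pos"]
p=place(T,.03); print(p)
plan(p[0],p[1],.175,1.344,start=(q[0],q[1],q[2]+.12,o["tcp_rot"][2]),step=.035)
```

```text
17.75 [ 0.5029 -0.1166  0.0772] [3.1405e+00 4.0000e-04 1.6156e+00] [-0.36  0.44  1.85  0.    0.85 -0.41] 0.0235 54.766255866529434 [0.7 0.4 4.2]
[0.54914874 0.33673105 0.        ]
[[[0.0322,0.0048,0.0016],1.11],[[0.0323,0.0041,0.0016],1.11],[[0.0324,0.0035,0.0016],1.11],[[0.0324,0.0029,0.0016],1.11],[[0.0325,0.0022,0.0016],1.11]]
[[[0.0325,0.0016,0.0016],1.11],[[0.0325,0.001,0.0016],1.11],[[0.0325,0.0004,0.0016],1.11],[[0.0325,-0.0003,0.0016],1.11],[[0.0325,-0.0009,0.0016],1.11]]
[[[0.0325,-0.0015,0.0016],1.11],[[0.0325,-0.0022,0.0016],1.11],[[0.0324,-0.0028,0.0016],1.11],[[0.0324,-0.0034,0.0016],1.11]]
```

>>> arm_command(rows=[[[0,0,-0.015],0],[[0,0,-0.03],0],[[0,0,-0.035],0],[[0,0,-0.03],0],[[0,0,-0.01],0]])

```text
clock: 18.17
eef_pos: [0.5042, -0.1172, 0.2006]
tcp_rot: [3.137, 0.002, 1.616]
wrist_force: [0.7, -0.3, -1.9]
width: 0.0236
gripper_force: 54.5
```

>>> arm_command(rows=[[[0.032,0.005,0.0015],1.1],[[0.032,0.004,0.0015],1.1],[[0.032,0.003,0.0015],1.1],[[0.033,0.003,0.0015],1.1],[[0.033,0.002,0.0015],1.1]])

```text
clock: 18.58
eef_pos: [0.5173, 0.0471, 0.1881]
tcp_rot: [-3.14, 0.0, 1.518]
wrist_force: [1.1, -1.7, -1.8]
width: 0.0234
gripper_force: 54.5
```

>>> arm_command(rows=[[[0.033,0.002,0.0015],1.1],[[0.033,0.001,0.0015],1.1],[[0.032,0,0.0015],1.1],[[0.032,0,0.0015],1.1],[[0.032,-0.001,0.0015],1.1]])

```text
clock: 19.0
eef_pos: [0.5336, 0.2083, 0.1803]
tcp_rot: [-3.139, 0.001, 1.423]
wrist_force: [0.9, -0.9, -1.6]
width: 0.0239
gripper_force: 54.5
```

>>> arm_command(rows=[[[0.033,-0.001,0.0015],1.1],[[0.033,-0.002,0.0015],1.1],[[0.032,-0.003,0.0015],1.1],[[0.032,-0.003,0.0015],1.2],[[0,0,0],0]])

```text
clock: 19.42
eef_pos: [0.5483, 0.3421, 0.174]
tcp_rot: [-3.14, -0.002, 1.347]
wrist_force: [-1.1, -0.3, -0.9]
width: 0.0236
gripper_force: 54.4
```

>>> arm_command(rows=[[[0,0,0],0],[[0,0,0],0],[[0,0,0],0],[[0,0,0],0]])

```text
clock: 19.75
eef_pos: [0.5483, 0.3352, 0.1754]
tcp_rot: [-3.141, 0.001, 1.344]
wrist_force: [0.7, 0.4, -2.1]
width: 0.0234
gripper_force: 54.4
```

Run:
```python
from h import *
here()
p=place(T,.03); print(p)
plan(p[0],p[1],.062,1.344,step=.035)
f=grab_frame("wrist"); cv2.imwrite("pics/w5.png",f["pixels"][:,:,::-1])
```

```text
19.75 [0.5483 0.3352 0.1754] [-3.1408e+00  1.0000e-03  1.3441e+00] [ 0.44  0.47  1.48 -0.    1.2   0.67] 0.0234 54.44155318517005 [ 0.7  0.4 -2.1]
[0.54914874 0.33673105 0.        ]
[[[0.0004,0.0001,0.0284],0.0],[[0.0004,0.0001,0.0284],0.0],[[0.0004,0.0001,0.0284],0.0],[[0.0004,0.0001,0.0284],0.0]]
```

View pics/w5.png

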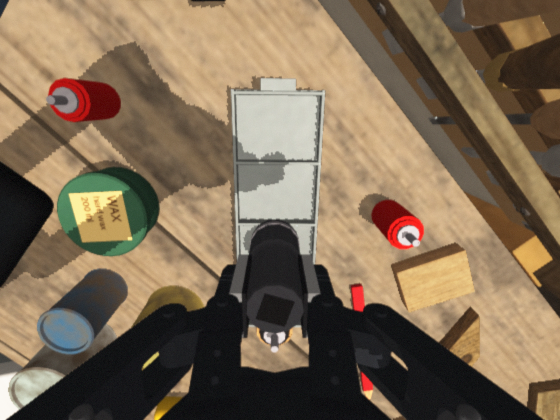

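The socket is held upright over its bay, and the chuck stands behind it. Lowering.

>>> arm_command(rows=[[[0.001,0,0.025],0],[[0,0,0.03],0],[[0,0,0.025],0],[[0,0,0.012],0],[[0,0,0.004],0]])

```text
clock: 20.22
eef_pos: [0.5472, 0.3361, 0.0775]
tcp_rot: [-3.138, 0.003, 1.344]
wrist_force: [1.0, 0.5, -1.6]
width: 0.0236
gripper_force: 54.4
```

>>> arm_command(rows=[[[0,0,0],0],[[0,0,0],0],[[0,0,0],0],[[0,0,0],0],[[0,0,0],0]])

```text
clock: 20.63
eef_pos: [0.5496, 0.338, 0.0811]
tcp_rot: [3.14, -0.001, 1.345]
wrist_force: [-0.5, 0.1, -2.1]
width: 0.0236
gripper_force: 54.4
```

>>> arm_command(rows=[[[-0.001,0,0.006],0],[[0,0,0.006],0],[[0,0,0.004],0],[[0,0,0.002],0],[[0,0,0.001],0]])

```text
clock: 21.05
eef_pos: [0.5479, 0.3363, 0.0612]
tcp_rot: [-3.14, 0.001, 1.345]
wrist_force: [-6.1, -2.6, 16.1]
width: 0.0236
gripper_force: 58.6
```

>>> arm_command(rows=[[[0,0,0],0],[[0,0,0],0],[[0,0,0],0],[[0,0,0],0],[[0,0,0],0]])

```text
clock: 21.47
eef_pos: [0.5479, 0.3363, 0.0612]
tcp_rot: [-3.141, 0.001, 1.345]
wrist_force: [-3.9, -1.3, 7.6]
width: 0.0236
gripper_force: 56.4
```

It touches the floor at exactly the expected height. Releasing, then on to the saw.

>>> arm_command(rows=[[[0,0,-0.0005],0],[[0,0,0],0]])

```text
clock: 21.63
eef_pos: [0.5483, 0.3365, 0.0613]
tcp_rot: [-3.141, 0.0, 1.345]
wrist_force: [-1.0, -1.7, 3.7]
width: 0.0237
gripper_force: 55.4
```

>>> arm_command(rows=[[[0,0,0],0],[[0,0,0],0],[[0,0,0],0],[[0,0,0],0],[[0,0,0],0]], grip=0.085)

```text
clock: 22.05
eef_pos: [0.5486, 0.3366, 0.0612]
tcp_rot: [3.142, 0.0, 1.345]
wrist_force: [0.1, 0.3, 0.8]
width: 0.0815
gripper_force: 0.0
```

>>> arm_command(rows=[[[0,0,-0.015],0],[[0,0,-0.03],0],[[0,0,-0.03],0],[[0,0,-0.025],0],[[0,0,-0.005],0]])

```text
clock: 22.47
eef_pos: [0.5513, 0.338, 0.1712]
tcp_rot: [3.135, -0.005, 1.345]
wrist_force: [1.8, 0.6, -0.3]
width: 0.0847
gripper_force: 0.0
```

Run:
```python
from h import *
here()
p=place(B,-.09)+[.002,0,0];print(p)
plan(p[0],p[1],.15,1.616,start=(.5485,.3365,.1665,1.345),step=.0375)
```

```text
22.47 [0.5513 0.338  0.1712] [ 3.1354 -0.0049  1.3453] [ 0.44  0.48  1.48 -0.    1.18  0.67] 0.0847 0.0 [ 1.8  0.6 -0.3]
[ 0.50547561 -0.17560767  0.        ]
[[[-0.0363,0.0052,0.0012],-1.11],[[-0.0364,0.0045,0.0012],-1.11],[[-0.0365,0.0038,0.0012],-1.11],[[-0.0366,0.0031,0.0012],-1.11],[[-0.0366,0.0024,0.0012],-1.11]]
[[[-0.0367,0.0017,0.0012],-1.11],[[-0.0367,0.0009,0.0012],-1.11],[[-0.0367,0.0002,0.0012],-1.11],[[-0.0367,-0.0005,0.0012],-1.11],[[-0.0367,-0.0012,0.0012],-1.11]]
[[[-0.0367,-0.0019,0.0012],-1.11],[[-0.0366,-0.0026,0.0012],-1.11],[[-0.0366,-0.0033,0.0012],-1.11],[[-0.0365,-0.004,0.0012],-1.11]]
```

>>> arm_command(rows=[[[-0.036,0.005,0.001],-1.1],[[-0.036,0.005,0.001],-1.1],[[-0.037,0.004,0.001],-1.1],[[-0.037,0.003,0.001],-1.1],[[-0.037,0.002,0.001],-1.1]])

```text
clock: 22.88
eef_pos: [0.5325, 0.1517, 0.1607]
tcp_rot: [-3.141, 0.0, 1.443]
wrist_force: [0.5, -1.0, -0.0]
width: 0.0856
gripper_force: 0.0
```

>>> arm_command(rows=[[[-0.037,0.002,0.001],-1.1],[[-0.037,0.001,0.001],-1.1],[[-0.037,0,0.001],-1.1],[[-0.037,0,0.001],-1.1],[[-0.037,-0.001,0.001],-1.1]])

```text
clock: 23.3
eef_pos: [0.5176, -0.0329, 0.1558]
tcp_rot: [-3.141, 0.0, 1.538]
wrist_force: [1.2, 0.4, 0.5]
width: 0.0854
gripper_force: 0.0
```

>>> arm_command(rows=[[[-0.036,-0.002,0.001],-1.1],[[-0.036,-0.003,0.001],-1.1],[[-0.036,-0.003,0.001],-1.2],[[-0.036,-0.004,0.001],-1.2],[[0,0,0],0]])

```text
clock: 23.72
eef_pos: [0.5058, -0.1815, 0.152]
tcp_rot: [3.141, 0.003, 1.615]
wrist_force: [0.2, -1.7, -0.3]
width: 0.0852
gripper_force: 0.0
```

>>> arm_command(rows=[[[0,0,0],0],[[0,0,0],0],[[0,0,0],0],[[0,0,0],0],[[0,0,0],0]])

```text
clock: 24.13
eef_pos: [0.5057, -0.174, 0.1523]
tcp_rot: [-3.141, -0.0, 1.619]
wrist_force: [0.4, 0.1, -0.6]
width: 0.0853
gripper_force: 0.0
```

Run:
```python
from h import *
here()
p=place(B,-.09)+[.002,0,0];print(p)
plan(p[0],p[1],.062,1.616,step=.03)
```

```text
24.13 [ 0.5057 -0.174   0.1523] [-3.1413e+00 -2.0000e-04  1.6193e+00] [-0.46  0.35  1.74  0.    1.05 -0.51] 0.0853 0.0 [ 0.4  0.1 -0.6]
[ 0.50547561 -0.17560767  0.        ]
[[[-0.0004,-0.0001,0.0226],0.05],[[-0.0004,-0.0001,0.0226],0.05],[[-0.0004,-0.0001,0.0226],0.05],[[-0.0004,-0.0001,0.0226],0.05]]
```

>>> arm_command(rows=[[[-0.001,0,0.025],0],[[0,0,0.03],0],[[0,0,0.022],0],[[0,0,0.01],0],[[0,0,0.003],0]])

```text
clock: 24.55
eef_pos: [0.5046, -0.175, 0.0606]
tcp_rot: [-3.138, -0.002, 1.619]
wrist_force: [-0.8, -0.4, 0.7]
width: 0.0849
gripper_force: 0.0
```

>>> arm_command(rows=[[[0,0,0],0],[[0,0,0],0],[[0,0,0],0],[[0,0,0],0],[[0,0,0],0]])

```text
clock: 24.97
eef_pos: [0.5065, -0.1766, 0.0633]
tcp_rot: [3.14, 0.001, 1.618]
wrist_force: [-0.2, -0.1, 0.4]
width: 0.0851
gripper_force: 0.0
```

>>> arm_command(rows=[[[0,0,0],0],[[0,0,0],0],[[0,0,0],0],[[0,0,0],0],[[0,0,0],0]], grip=0.0, grip_force=60)

```text
clock: 25.38
eef_pos: [0.5062, -0.1764, 0.0628]
tcp_rot: [3.141, 0.0, 1.617]
wrist_force: [-0.4, 0.4, 6.0]
width: 0.0424
gripper_force: 60.9
```

>>> arm_command(rows=[[[0,0,0],0],[[0,0,0],0]])

```text
clock: 25.55
eef_pos: [0.5062, -0.1765, 0.0628]
tcp_rot: [3.141, 0.001, 1.617]
wrist_force: [-0.1, 0.3, 6.1]
width: 0.0425
gripper_force: 61.0
```

Run:
```python
from h import *
here()
o=status.get_obs();q=o["eef_pos"]
p=place(T,.09); print(p)
plan(p[0],p[1],.17,1.344,start=(q[0],q[1],q[2]+.13,o["tcp_rot"][2]),step=.0395)
```

```text
25.55 [ 0.5062 -0.1765  0.0628] [3.1407e+00 5.0000e-04 1.6174e+00] [-0.46  0.48  1.82 -0.    0.84 -0.51] 0.0425 60.98475991078885 [-0.1  0.3  6.1]
[0.56264623 0.39519316 0.        ]
[[[0.0379,0.0055,0.0015],1.04],[[0.038,0.0048,0.0015],1.04],[[0.0381,0.0042,0.0015],1.04],[[0.0381,0.0035,0.0015],1.04],[[0.0382,0.0028,0.0015],1.04]]
[[[0.0382,0.0021,0.0015],1.04],[[0.0383,0.0014,0.0015],1.04],[[0.0383,0.0007,0.0015],1.04],[[0.0383,-0.0,0.0015],1.04],[[0.0383,-0.0007,0.0015],1.04]]
[[[0.0383,-0.0014,0.0015],1.04],[[0.0382,-0.0021,0.0015],1.04],[[0.0382,-0.0028,0.0015],1.04],[[0.0381,-0.0035,0.0015],1.04],[[0.0381,-0.0042,0.0015],1.04]]
```

>>> arm_command(rows=[[[0,0,-0.02],0],[[0,0,-0.035],0],[[0,0,-0.035],0],[[0,0,-0.03],0],[[0,0,-0.01],0]])

```text
clock: 25.97
eef_pos: [0.5077, -0.1772, 0.1962]
tcp_rot: [3.136, 0.003, 1.618]
wrist_force: [1.1, -1.0, -2.5]
width: 0.0424
gripper_force: 62.1
```

>>> arm_command(rows=[[[0.038,0.005,0.0015],1],[[0.038,0.005,0.0015],1],[[0.038,0.004,0.0015],1],[[0.038,0.004,0.0015],1],[[0.038,0.003,0.0015],1]])

```text
clock: 26.38
eef_pos: [0.5233, 0.0157, 0.1833]
tcp_rot: [-3.139, -0.0, 1.529]
wrist_force: [0.6, 0.4, -2.6]
width: 0.0425
gripper_force: 61.9
```

>>> arm_command(rows=[[[0.038,0.002,0.0015],1],[[0.038,0.001,0.0015],1],[[0.038,0.001,0.0015],1.1],[[0.038,0,0.0015],1.1],[[0.038,-0.001,0.0015],1.1]])

```text
clock: 26.8
eef_pos: [0.5408, 0.2049, 0.1755]
tcp_rot: [-3.139, 0.001, 1.437]
wrist_force: [0.4, -0.4, -2.1]
width: 0.0424
gripper_force: 61.9
```

>>> arm_command(rows=[[[0.038,-0.001,0.0015],1.1],[[0.038,-0.002,0.0015],1.1],[[0.038,-0.003,0.0015],1.1],[[0.038,-0.003,0.0015],1.1],[[0.038,-0.004,0.0015],1.1]])

```text
clock: 27.22
eef_pos: [0.5605, 0.3941, 0.1675]
tcp_rot: [-3.139, 0.002, 1.341]
wrist_force: [0.9, -0.7, -2.6]
width: 0.0429
gripper_force: 61.9
```

>>> arm_command(rows=[[[0,0,0],0],[[0,0,0],0],[[0,0,0],0],[[0,0,0],0],[[0,0,0],0]])

```text
clock: 27.63
eef_pos: [0.5614, 0.3912, 0.1692]
tcp_rot: [-3.141, 0.001, 1.341]
wrist_force: [-0.9, -1.2, -2.9]
width: 0.0422
gripper_force: 61.9
```

Run:
```python
from h import *
here()
p=place(T,.09); print(p)
plan(p[0],p[1],.0475,1.344,step=.035)
```

```text
27.63 [0.5614 0.3912 0.1692] [-3.1407e+00  1.2000e-03  1.3405e+00] [ 0.51  0.53  1.38 -0.    1.23  0.74] 0.0422 61.88944420937332 [-0.9 -1.2 -2.9]
[0.56264623 0.39519316 0.        ]
[[[0.001,0.0001,0.0304],-0.05],[[0.001,0.0001,0.0304],-0.05],[[0.001,0.0001,0.0304],-0.05],[[0.001,0.0001,0.0304],-0.05]]
```

>>> arm_command(rows=[[[0.001,0,0.025],0],[[0.001,0,0.03],0],[[0.001,0,0.025],0],[[0,0,0.015],0],[[0,0,0.005],0]])

```text
clock: 28.05
eef_pos: [0.5605, 0.3933, 0.0667]
tcp_rot: [-3.138, 0.004, 1.34]
wrist_force: [0.2, -0.3, -3.5]
width: 0.0426
gripper_force: 61.9
```

>>> arm_command(rows=[[[0,0,0],0],[[0,0,0],0],[[0,0,0],0],[[0,0,0],0],[[0,0,0],0]])

```text
clock: 28.47
eef_pos: [0.5632, 0.3961, 0.0712]
tcp_rot: [3.14, -0.002, 1.342]
wrist_force: [0.3, -1.0, -2.8]
width: 0.0426
gripper_force: 61.9
```

Run:
```python
from h import *
here(); o=status.get_obs()
p=place(T,.09); print(p)
plan(p[0],p[1],.0475,1.344,step=.005)
f=grab_frame("wrist"); cv2.imwrite("pics/w6.png",f["pixels"][:,:,::-1])
```

```text
28.47 [0.5632 0.3961 0.0712] [ 3.1398e+00 -1.5000e-03  1.3417e+00] [ 0.51  0.64  1.45 -0.    1.05  0.74] 0.0426 61.86520737755927 [ 0.3 -1.  -2.8]
[0.56264623 0.39519316 0.        ]
[[[-0.0002,-0.0001,0.0047],-0.03],[[-0.0002,-0.0001,0.0047],-0.03],[[-0.0002,-0.0001,0.0047],-0.03],[[-0.0002,-0.0001,0.0047],-0.03],[[-0.0002,-0.0001,0.0047],-0.03]]
```

View pics/w6.png

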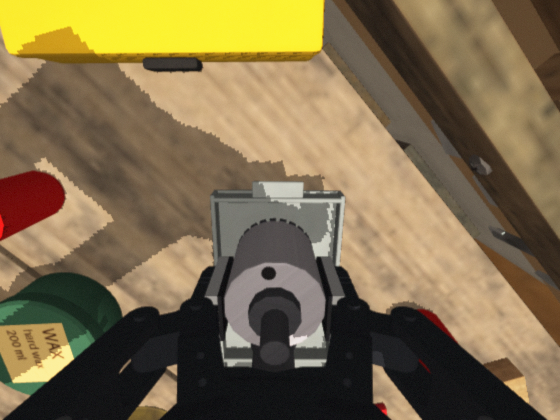

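The saw at (275,300) is centred over the leftmost bay.

>>> arm_command(rows=[[[-0.001,0,0.006],0],[[0,0,0.006],0],[[0,0,0.005],0],[[0,0,0.003],0],[[0,0,0.001],0]])

```text
clock: 28.93
eef_pos: [0.5613, 0.3943, 0.0474]
tcp_rot: [-3.14, 0.002, 1.342]
wrist_force: [0.2, 0.5, -2.5]
width: 0.0424
gripper_force: 61.9
```

>>> arm_command(rows=[[[0,0,0],0],[[0,0,0],0],[[0,0,0],0],[[0,0,0],0],[[0,0,0],0]])

```text
clock: 29.35
eef_pos: [0.5623, 0.3948, 0.049]
tcp_rot: [3.141, -0.0, 1.342]
wrist_force: [-1.1, -0.7, -2.8]
width: 0.0423
gripper_force: 61.9
```

>>> arm_command(rows=[[[0,0,0.001],0],[[0,0,0.0008],0],[[0,0,0],0],[[0,0,0],0],[[0,0,0],0]])

```text
clock: 29.77
eef_pos: [0.562, 0.3947, 0.0469]
tcp_rot: [-3.141, 0.0, 1.342]
wrist_force: [-0.1, 0.3, -2.8]
width: 0.0424
gripper_force: 62.1
```

>>> arm_command(rows=[[[0,0,0],0],[[0,0,0],0],[[0,0,0],0],[[0,0,0],0],[[0,0,0],0]], grip=0.085)

```text
clock: 30.18
eef_pos: [0.5623, 0.3948, 0.0472]
tcp_rot: [3.141, -0.0, 1.342]
wrist_force: [0.7, -0.8, -0.3]
width: 0.085
gripper_force: 0.0
```

>>> arm_command(rows=[[[0,0,-0.015],0],[[0,0,-0.035],0],[[0,0,-0.035],0],[[0,0,-0.035],0],[[0,0,-0.02],0]])

```text
clock: 30.6
eef_pos: [0.5636, 0.3957, 0.1915]
tcp_rot: [3.138, -0.004, 1.342]
wrist_force: [1.1, -0.1, 0.5]
width: 0.0849
gripper_force: 0.0
```

>>> arm_command(rows=[[[-0.02,0,-0.02],0],[[-0.035,0,0],0],[[-0.03,0,0],0],[[-0.015,0,0],0],[[0,0,0],0]])

```text
clock: 31.02
eef_pos: [0.5383, 0.2945, 0.2072]
tcp_rot: [-3.141, 0.002, 1.34]
wrist_force: [0.9, 0.1, -0.3]
width: 0.0847
gripper_force: 0.0
```

>>> arm_command(rows=[[[0,0,0],0],[[0,0,0],0],[[0,0,0],0],[[0,0,0],0],[[0,0,0],0]])

```text
clock: 31.43
eef_pos: [0.5395, 0.2982, 0.2067]
tcp_rot: [-3.141, -0.0, 1.343]
wrist_force: [-0.0, 0.5, 0.7]
width: 0.0847
gripper_force: 0.0
```

Run:
```python
from h import *
here(); o=status.get_obs()
f=grab_frame("wrist"); v=f["pixels"].copy()
g=grab_frame("scene"); cv2.imwrite("pics/s7.png",cv2.resize(g["pixels"][150:250,170:310],None,fx=4,fy=4)[:,:,::-1])
from scipy.spatial.transform import Rotation as Ro
X=np.eye(4); X[:3,:3]=Ro.from_euler("xyz",o["tcp_rot"]).as_matrix(); X[:3,3]=o["eef_pos"]
W=np.linalg.inv(X@f["hand_eye"]); f["rvec"]=cv2.Rodrigues(W[:3,:3])[0]; f["tvec"]=W[:3,3]
for y,h,r in((-.09,.056,.017),(-.03,.054,.02),(.03,.068,.0125),(.09,.05,.022)):
    cv2.polylines(v,[np.round(proj(f,world(T,cyl(0,y,.031+h,.031+h,r)[:24]))).astype(np.int32)],True,(0,255,0),1)
cv2.imwrite("pics/w7.png",v[:,:,::-1])
```

```text
31.43 [0.5395 0.2982 0.2067] [-3.1414 -0.      1.3427] [0.39 0.4  1.5  0.   1.23 0.62] 0.0847 0.0 [-0.   0.5  0.7]
```

View pics/w7.png

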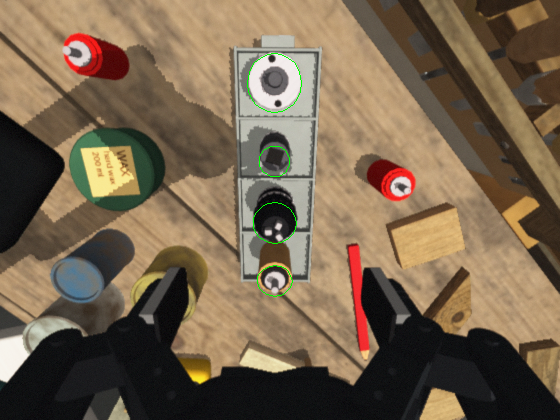

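View pics/s7.png

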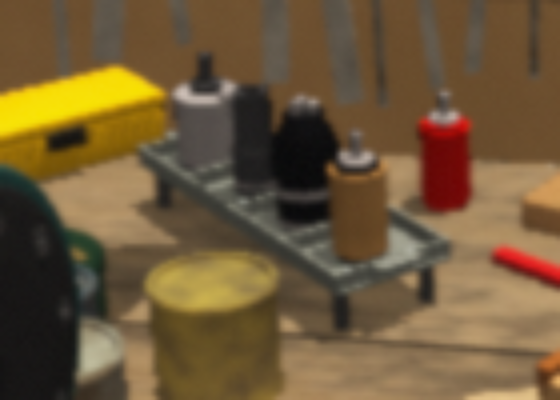

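All four stand upright in their bays, from left to right: saw (274,82), socket (275,160), chuck (275,222) and drum (274,280). Each matches its expected outline, and the gripper is clear, so I'm handing in.

```bash
python3 -c "
from plant import env
print(env.finish_job())"
```

```text
the job is handed in; nothing more can be done
None
```

The job is handed in: all four accessories stand upright in the tray in reversed order (left to right: saw, socket, chuck, drum), checked in the last camera views before hand-in at about 31 s; the judge returned no verdict.

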